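# Set and lock the leg of a cabinet-fitting prop

### The job

Pull the spring-loaded leg of the telescopic prop out by its crossbar, with the cam lever still open, until the pin on the leg stands between the two points of the mark clip, and keep it there for a moment. Then, holding the leg at the mark, squeeze the cam lever fully closed against the leg between your fingers and finish still holding it like that: do not let go, or the leg springs back. Do not shift the mark clip, and leave the other things on the worktop where they are.

Things in the scene. Friction and masses are not known exactly. Their poses are not given: they have to be found in the camera images.
- prop: Telescopic prop, immovable in a wooden cradle: aluminium sleeve 280 mm long, 36 mm wide, top 78 mm above the worktop with a lengthwise slot, black plate at its rear. Origin on the worktop under the sleeve's open mouth; the sleeve lies towards -x; +x (level) is the way the leg pulls out of the mouth, +y the side of the cam lever, z up.
- leg (a joint): How far the leg is pulled out, in m: 0 fully in (start), limit 0.10. A spring always pulls it back (4 N at 0, plus 50 N/m; 6 to 8 N at the mark). Steel bar 16 mm wide, 47 to 71 mm above the worktop, on the prop's x axis, ending in a crossbar 116 mm wide, 30 to 82 mm above the worktop, whose sleeve-side face is 60 mm beyond the mouth when the leg is fully in.
- leg_grip (a point): Grip point on the leg, moves with it: 20 mm on the sleeve side of the crossbar's inner face, 59 mm above the worktop, midway between the outer faces of thumb rest and CLOSED lever (1.5 mm to +y of the leg's middle). Axes as prop. Open fingers lowered here on either side of leg and lever (at least 50 mm apart) reach the crossbar when moved along +x and push it out.
- cam_lever: Sliding cam lever on the leg's +y side: black plate, 42 mm along the leg (2 to 44 mm on the sleeve side of the crossbar), 6 mm thick, 47 to 76 mm high. Origin at its centre, axes as prop: 23 mm from the leg's middle when open, 11 mm fully closed (12 mm travel, in -y); starts 0 to 2 mm closed. About 4 N of friction; stays where left. Closing it does not stop the leg's spring.
- thumb_rest: Rubber thumb rest fixed to the leg's -y side right across from the cam lever, 42 x 3 x 24 mm; origin at its centre, axes as prop; outer face 11 mm from the leg's middle (gives 1 mm). Squeezing means one finger on the lever's plate and the other on this pad (25 mm over both when closed).
- leg_pin (a point): Upright 8 mm steel pin on the leg that stands through the sleeve's slot; the point is on its axis, 83 mm above the worktop (the pin's top is at 92 mm). It moves with the leg, 180 mm behind (-x of) the leg_grip point.
- mark (a point): The length mark: the midpoint between the two inward points of the small steel clip straddling the sleeve (10 mm long, 44 mm wide), 83 mm above the worktop, on the pin's path. Axes as prop. It lies 35 to 80 mm along +x from where the pin starts, and must not be shifted.
- tape_measure: Bystander: grey tape measure 62 x 36 x 60 mm, origin centre of its underside.
- cup_pull: Bystander: brass cup-shaped drawer pull 90 x 30 x 28 mm, origin centre of its underside.
- screwdriver: Bystander: screwdriver lying on the worktop, about 200 mm long.
- mug: Bystander: white mug, 82 mm across, 95 mm tall, origin centre of its underside.
- screw_jar: Bystander: clear jar with a steel lid, 64 mm across, 85 mm tall, origin centre of its underside.

How it is judged:
On the way, in this order (a step that is already met when the one before it is completed fails the run):
1. the leg is pulled out and held with its pin at the mark (within 5 mm) while the cam lever is still open (x of leg_pin in the frame of mark between -0.005 and 0.005 m and y of cam_lever in the frame of leg_grip above 0.0165 m), for 0.3 s.
2. the cam lever is closed with the pin at the mark (x of leg_pin in the frame of mark between -0.005 and 0.005 m and y of cam_lever in the frame of leg_grip below 0.0125 m), for 0.3 s.
At the end, for the whole second after the job is handed in: The leg's pin is within 5 mm of the mark along the leg, the cam lever is closed (at least 9 of its 12 mm), and the fingers still squeeze lever and thumb rest together with more than 4 N on each (all of step 2 and contact force between the fingers and cam_lever above 4 N and contact force between the fingers and thumb_rest above 4 N); the arm keeps its last pose, push and grip.
It fails at once if the leg slides away from the mark (10 mm) while the cam lever is closed (y of cam_lever in the frame of leg_grip below 0.0125 m and not (x of leg_pin in the frame of mark between -0.01 and 0.01 m)).
It fails at once if the mark clip is shifted (more than 4 mm) (distance of mark from where it was at the start of the episode above 0.004 m).
It fails at once if another thing on the worktop is disturbed (moved more than 30 mm) (distance of any of tape_measure, cup_pull, screwdriver, mug, screw_jar from where it was at the start of the episode above 0.03 m).
It also fails if it takes over 38 s, if anything falls off the work surface, if the arm or the gripper's body presses on something with over 40 N, if the wrist force passes 120 N, or if a joint passes its speed limit or range.

### The arm

A 6-joint arm with a two-finger parallel gripper is mounted at the origin on the work surface. World frame = base frame: x ahead of the robot, y to its left, z up, the work surface at z = 0. Lengths are in m, angles in rad, forces in N, time in s.
With the tool pointing down it reaches from about 0.2 to 0.875 m from the base axis. Payload 3.4 kg.
Tool frame: the origin (TCP) lies between the finger pads; the fingertips stand 25 mm ahead of it and the grasp point (between the pads) lies 6 mm ahead of it (r.nose_length is the z of the fingertips in the tool frame, in m); z points along the fingers, x is the direction in which the jaws open and shut, and the axes are right-handed (so a half turn about z gives the same grasp; the last joint's range is limited). The gripper opens to 94 mm and grips with 3 to 60 N. Pads are 16 mm wide; open, the fingers measure 119 mm over their backs; the gripper's body (75 mm by 177 mm) begins 78 mm behind the grasp point.
Start: joints at [-1.412, 0.276, 1.505, -0, 1.361, -0.121], TCP at [0.159, -0.553, 0.23] pointing down, gripper open.
Joint ranges: [-2.89, 2.89], [-0.75, 2.08], [0.22, 2.7], [-1.18, 4.32], [0.11, 2.71], [-2.7, 2.7]. Speed limits (rad/s): [2.57, 2.57, 3.14, 3.14, 3.14, 3.14].

### API

Orientations are given as a unit quaternion [w, x, y, z].
In Python, from plant import r, gripper_to, inverse_kinematics, vision, models, telemetry gives the robot as it stands. Calls block until the motion is done:
- r.move_to(position, orientation): joint-space move of the TCP to a pose.
- r.move_l(position, rot=None, vel=0.15, guard=None): straight line of the TCP; rot=None keeps the orientation; vel is the mean speed in m/s. With guard (N) it stops when the force on the tool has changed by that much, and returns True; else False.
- r.movej(angles): joint-space move.
- gripper_to(opening, f_grip=None): finger opening in m; f_grip is the grip in N (None keeps the last); returns when the fingers have stopped.
- r.hold(seconds).
- inverse_kinematics(position, orientation): joint angles nearest the present ones, or None.
- vision.snapshot(name): name is "scene" or "top"; returns the picture (400x640x3 uint8, red, green, blue); there is no depth.
- vision.get_calibration(name): a dict with "fx", "fy", "cx", "cy" (pixels), "position" and "orientation" of the camera in the world. Camera axes: x right, y down, z forward; pixel columns grow to the right and rows downward; lengths in m; the calibration is good to about 2 mm. A picture is of the moment at which its call begins. get_calibration takes no time and is no camera call.
A pose or a line that the arm cannot do raises r.PlanningError and nothing moves.
- r.sign_off(): hands the job in, once; it reports no verdict.
Trained networks look in the newest picture that a camera, given by its name, has taken for a name from the list of things; names that differ only in an ending like _2 or _b are one class to them, and where a whole thing is asked for, a point or a joint stands for the part that bears it (a point fixed in the world has none). Each returns a list of dicts, best first, with "score" (0 to 1); they miss things now and then, are a little off and sometimes report something else, mostly with a low value. They report only what shows in the picture. A call takes as long as a camera call.
- models.boxes_of(thing, camera): "at" ([x, y, z] in m, in world coordinates, good to about 4 mm: the middle of the surface that is visible of it).
- models.regions_of(thing, camera): "pixels" (400x640 bool, what is visible of it).
- models.mark_of(thing, camera): "at" ([x, y, z] in m, in world coordinates, good to about 4 mm: a listed point, or the origin of a listed thing).
Readings, each from a call of its own:
- telemetry.current_t(): time.
- telemetry.current_joints(): joint angles.
- telemetry.current_dq(): joint speeds.
- telemetry.current_joint_efforts(): joint torques, N m.
- telemetry.current_ee_pos(): TCP position.
- telemetry.current_tool_rot(): TCP orientation.
- telemetry.current_wrist_force(): force on the tool from outside, world axes, zero at the start.
- telemetry.current_torque(): the same for the moment, N m.
- telemetry.current_opening(): finger opening in m.
Only numpy, scipy, OpenCV 4.12 (cv2) and the standard library are available. Lean on these libraries where they do the work, as an engineer would, in place of code of your own. Each camera call takes 0.05 s, during which the arm holds its last target.

## Working session

There is one attempt and no reset: what is moved stays moved. The work goes in short steps, each a Python script; the robot and the scene stay as the last script left them, time stands still between calls to the robot, and variables do not carry over. Pictures are saved under pics/ and viewed, and the job is handed in when it is done.

```bash
ls; mkdir -p pics
python3 - <<'E'
from plant import r, gripper_to, inverse_kinematics, vision, models, telemetry
import cv2, numpy as np
for c in ("scene","top"):
    im=vision.snapshot(c); cv2.imwrite(f"pics/{c}0.png",im[:,:,::-1])
    k=vision.get_calibration(c); print(c,{a:np.round(b,4).tolist() for a,b in k.items()})
    for t in ("prop","leg_grip","leg_pin","mark","cam_lever","thumb_rest","leg","tape_measure","cup_pull","mug","screw_jar","screwdriver"):
        m=models.mark_of(t,c) if t!="leg" else models.boxes_of(t,c)
        print(t,[(np.round(d["at"],4).tolist(),round(float(d["score"]),2)) for d in m[:2]])
print(telemetry.current_t(), r.nose_length)
E
```

```text
pics
scene {'fx': 424.4555, 'fy': 424.4555, 'cx': 314.3766, 'cy': 198.9225, 'position': [1.1892, 0.3208, 0.8347], 'orientation': [-0.1967, 0.4855, 0.7915, -0.315]}
prop [([0.5122, -0.0495, 0.002], 0.78)]
leg_grip [([0.519, -0.0138, 0.0566], 0.7)]
leg_pin [([0.4813, -0.186, 0.0814], 0.89)]
mark [([0.4932, -0.1315, 0.0811], 0.43)]
cam_lever [([0.4997, -0.0087, 0.0597], 0.37)]
thumb_rest [([0.5314, -0.0143, 0.0623], 0.53)]
leg [([0.5191, 0.0052, 0.0708], 0.94)]
tape_measure [([0.6077, -0.1424, -0.0009], 0.6), ([0.5281, -0.0159, 0.0605], 0.25)]
cup_pull [([0.5297, -0.0161, 0.0613], 0.75), ([0.3614, -0.162, 0.0], 0.56)]
mug [([0.3933, 0.3161, -0.0025], 0.91)]
screw_jar [([0.6128, 0.4017, 0.0006], 0.55), ([0.498, -0.0068, 0.0584], 0.16)]
screwdriver [([0.5548, -0.2868, 0.0023], 0.72)]
top {'fx': 518.6744, 'fy': 518.6744, 'cx': 320.7603, 'cy': 194.2854, 'position': [0.4017, 0.001, 1.5305], 'orientation': [-0.0456, 0.7153, -0.6967, 0.0297]}
prop [([0.5119, -0.0489, -0.0011], 0.59)]
leg_grip [([0.5188, -0.0129, 0.0575], 0.58)]
leg_pin [([0.4789, -0.1896, 0.0835], 0.97)]
mark [([0.4872, -0.1261, 0.0852], 0.59)]
cam_lever [([0.4998, -0.008, 0.0616], 0.55)]
thumb_rest []
leg [([0.5066, -0.0063, 0.0708], 0.58)]
tape_measure [([0.6018, -0.1461, -0.0015], 0.87)]
cup_pull [([0.3575, -0.1609, 0.0006], 0.55)]
mug [([0.3942, 0.3185, -0.0037], 0.81)]
screw_jar [([0.61, 0.4028, 0.002], 0.76)]
screwdriver [([0.5546, -0.2872, 0.0013], 0.86)]
1.3 0.025
```

View pics/scene0.png

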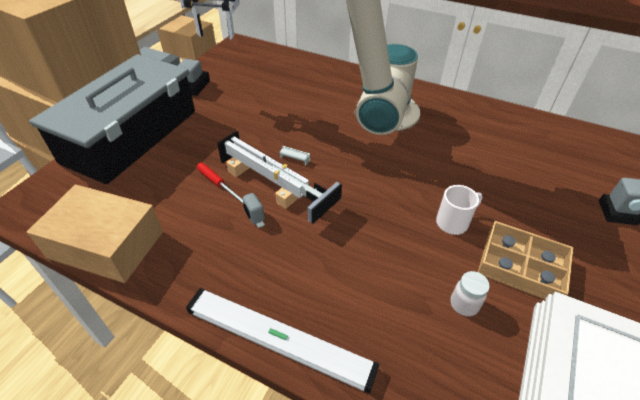

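View pics/top0.png

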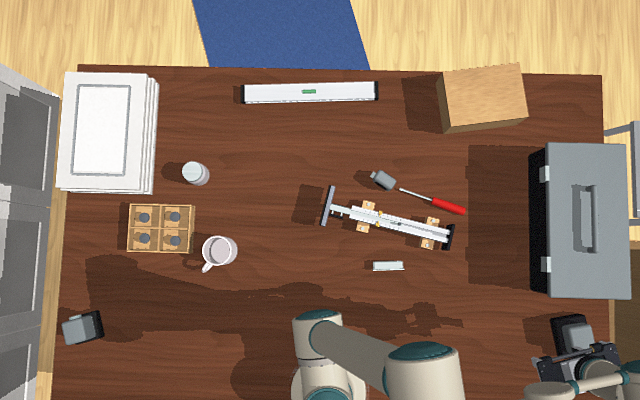

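The prop lies mouth-left in the top view, with the crossbar near (327,205), the pin near (395,222) and the clip near (373,217). In the scene view the crossbar is near (325,200) and the yellowish clip near (280,172). I'll zoom in to measure the pin-to-mark distance better.

Run:
```python
import cv2, numpy as np
a=cv2.imread("pics/scene0.png")[130:225,215:350]; b=cv2.imread("pics/top0.png")[178:253,313:463]
a=cv2.resize(a,None,fx=5.9,fy=5.9,interpolation=cv2.INTER_CUBIC); b=cv2.resize(b,None,fx=5.3,fy=5.3,interpolation=cv2.INTER_CUBIC)
cv2.imwrite("pics/za.png",a); cv2.imwrite("pics/zb.png",b)
```

```text
(no output)
```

View pics/za.png

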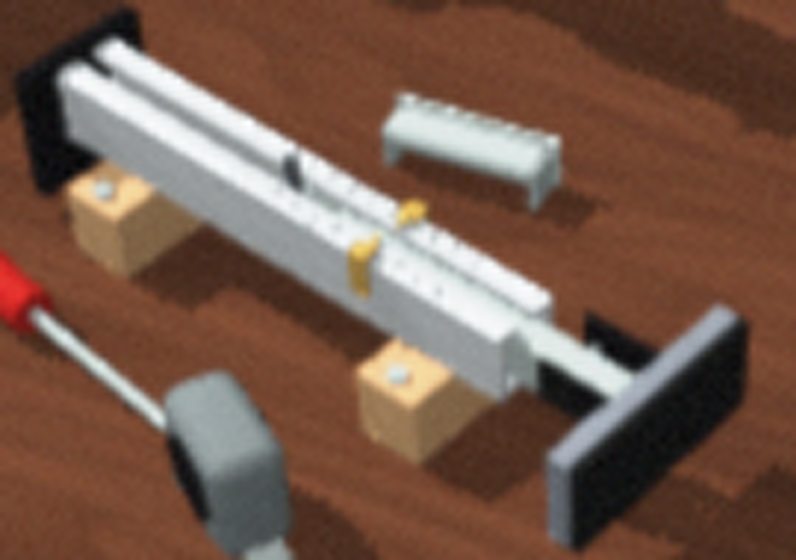

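View pics/zb.png

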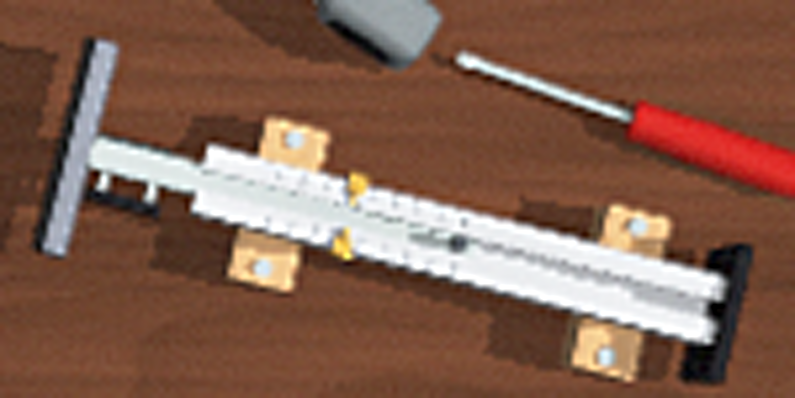

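```bash
cat > h.py <<'E'
from plant import r, gripper_to, inverse_kinematics, vision, models, telemetry
import cv2, numpy as np
from scipy.spatial.transform import Rotation as R
def ray(c,u,v,z):
    k=vision.get_calibration(c); q=np.array(k["orientation"]); M=R.from_quat(np.r_[q[1:],q[0]]).as_matrix()
    d=M@np.array([(u-k["cx"])/k["fx"],(v-k["cy"])/k["fy"],1]); p=np.array(k["position"])
    return p+d*(z-p[2])/d[2]
def project(c,P):
    k=vision.get_calibration(c); q=np.array(k["orientation"]); M=R.from_quat(np.r_[q[1:],q[0]]).as_matrix()
    x=M.T@(np.array(P)-np.array(k["position"])); return np.array([k["fx"]*x[0]/x[2]+k["cx"],k["fy"]*x[1]/x[2]+k["cy"]])
E
python3 - <<'E'
from h import *
A=lambda x,y:(215+(x+.5)/5.9-.5,130+(y+.5)/5.9-.5); B=lambda x,y:(313+(x+.5)/5.3-.5,178+(y+.5)/5.3-.5)
f=lambda c,p,z:np.round(ray(c,*p,z),4)
print("scene pin top",f("scene",A(292,155),.092),"base",f("scene",A(297,186),.078))
print("scene mark",f("scene",A(389,229),.083), f("scene",A(412,211),.083),f("scene",A(366,247),.083))
print("top pin",f("top",B(458,243),.09)); print("top mark",f("top",B(350.5,215),.084))
for n,p in (("bar ends",(103,40)),("",(55,252))): print(n,f("top",B(*p),.082))
print("rear plate",f("top",B(738,250),.08),f("top",B(698,378),.08))
print("mouth",f("top",B(207,147),.078),f("top",B(194,211),.078))
E
```

```text
scene pin top [ 0.4756 -0.1861  0.092 ] base [ 0.4796 -0.1823  0.078 ]
scene mark [ 0.4903 -0.1275  0.083 ] [ 0.4752 -0.1244  0.083 ] [ 0.5051 -0.1307  0.083 ]
top pin [ 0.4797 -0.1832  0.09  ]
top mark [ 0.4933 -0.1274  0.084 ]
bar ends [0.5829 0.0049 0.082 ]
 [0.4698 0.0273 0.082 ]
rear plate [ 0.4805 -0.3309  0.08  ] [ 0.4131 -0.3102  0.08  ]
mouth [ 0.5277 -0.0516  0.078 ] [ 0.4936 -0.0455  0.078 ]
```

Both views give about 58 mm from pin to mark, with a prop yaw of about 77°. Next: move above the grip point, lower, and look.

```bash
cat >> h.py <<'E'
yaw=np.deg2rad(77.2); U=np.array([np.cos(yaw),np.sin(yaw),0]); Y=np.array([-np.sin(yaw),np.cos(yaw),0])
def quat(s):
    x=s*Y; z=np.array([0,0,-1.]); q=R.from_matrix(np.c_[x,np.cross(z,x),z]).as_quat(); return [q[3],q[0],q[1],q[2]]
G=np.array([0.5185,-0.0105,0.065])
def st():
    f=telemetry.current_wrist_force(); p=np.array(telemetry.current_ee_pos())
    print("t%.2f"%telemetry.current_t(),"rel u/y/z mm",np.round(1000*np.array([(p-G)@U,(p-G)@Y,p[2]-G[2]]),1),"F u/y/z",np.round([f@U,f@Y,f[2]],2),"open %.4f"%telemetry.current_opening())
def snap(n):
    for c in ("scene","top"): cv2.imwrite(f"pics/{c}{n}.png",vision.snapshot(c)[:,:,::-1])
def zoom(n):
    a=cv2.imread(f"pics/scene{n}.png")[130:225,215:350]; b=cv2.imread(f"pics/top{n}.png")[178:253,313:463]
    a=cv2.resize(a,(640,450),interpolation=cv2.INTER_CUBIC); b=cv2.resize(b,(780,390),interpolation=cv2.INTER_CUBIC)
    cv2.imwrite(f"pics/za{n}.png",a); cv2.imwrite(f"pics/zb{n}.png",b)
E
python3 - <<'E'
from h import *
P=G+[0,0,.12]
for s in (1,-1): print(s,inverse_kinematics(P,quat(s)))
q={s:inverse_kinematics(P,quat(s)) for s in (1,-1)}
s=min((s for s in q if q[s] is not None),key=lambda s:abs(q[s][5]))
open("s.txt","w").write(str(s))
r.move_to(P,quat(s)); st(); gripper_to(0.070); 
print(r.move_l(G+[0,0,.03],vel=.1)); st(); snap(1); zoom(1)
E
```

```text
1 None
-1 [-1.54470815e-01  2.22304292e-01  1.69725721e+00 -4.44089210e-16
  1.22203116e+00  6.89313290e-02]
t3.62 rel u/y/z mm [ -0.8  -0.3 120.1] F u/y/z [-0.66  0.02  0.55] open 0.0941
False
t5.25 rel u/y/z mm [ 0.1 -0.5 30.5] F u/y/z [-0.28  0.95  0.05] open 0.0702
```

View pics/za1.png

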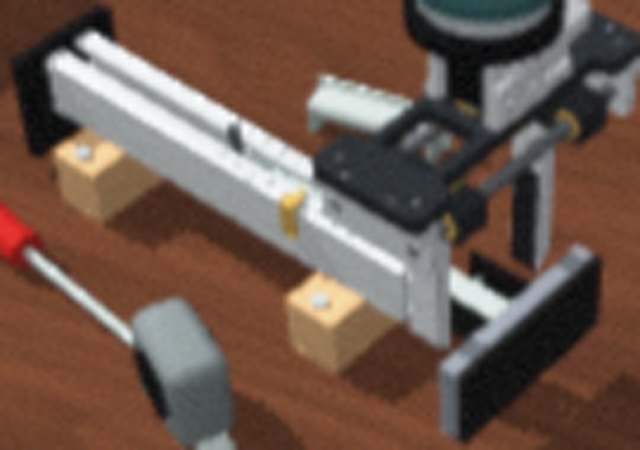

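View pics/zb1.png

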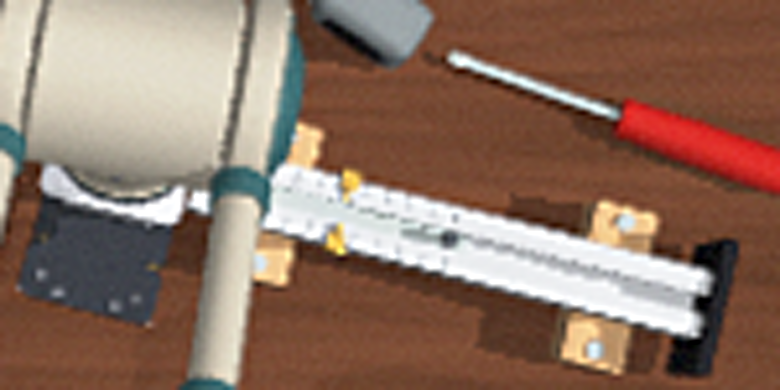

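The fingers straddle leg and lever, and the top view still shows the clip (345,212) and the pin (448,238). Now I'll lower, feel for the crossbar and pull most of the way.

Run:
```python
from h import *
print(r.move_l(G,vel=.08,guard=6)); st()
print(r.move_l(G+.03*U,vel=.03,guard=2.5)); st()
p=np.array(telemetry.current_ee_pos()); c=(p-G)@U; open("c.txt","w").write(str(c))
r.move_l(G+(c+.050)*U,vel=.04); st(); snap(2); zoom(2)
for c in ("scene","top"):
  for t in ("leg_pin","mark","cam_lever"):
    print(c,t,[(np.round(d["at"],4).tolist(),round(float(d["score"]),2)) for d in models.mark_of(t,c)[:2]])
st()
```

```text
False
t5.88 rel u/y/z mm [ 0.  -0.  -0.1] F u/y/z [-0.38 -0.32 -0.29] open 0.0703
True
t6.40 rel u/y/z mm [10.4 -0.2  0.1] F u/y/z [-3.25  0.37  1.59] open 0.0696
t7.80 rel u/y/z mm [59.2 -0.1 -0. ] F u/y/z [-5.3  -1.36  2.4 ] open 0.0703
scene leg_pin [([0.4893, -0.1389, 0.0804], 0.73), ([0.3919, 0.3185, -0.0026], 0.68)]
scene mark [([0.4903, -0.1298, 0.0802], 0.37), ([0.5286, 0.0351, 0.0569], 0.18)]
scene cam_lever [([0.508, 0.0419, 0.0587], 0.58)]
top leg_pin [([0.4895, -0.1407, 0.0837], 0.54)]
top mark [([0.3568, -0.1597, 0.0005], 0.34)]
top cam_lever []
t8.20 rel u/y/z mm [59.2 -0.1 -0. ] F u/y/z [-6.64 -0.59  1.68] open 0.0702
```

View pics/za2.png

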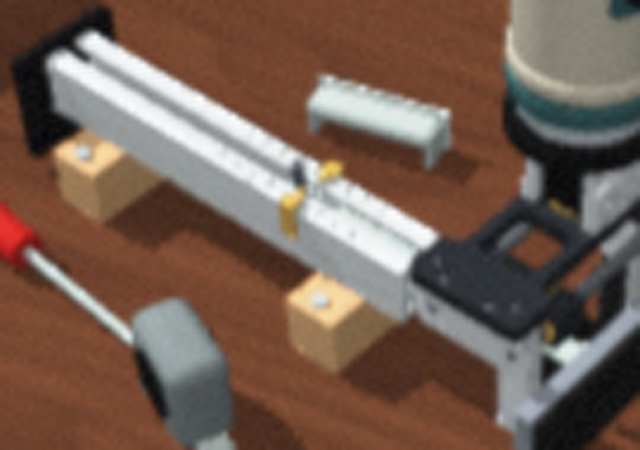

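View pics/zb2.png

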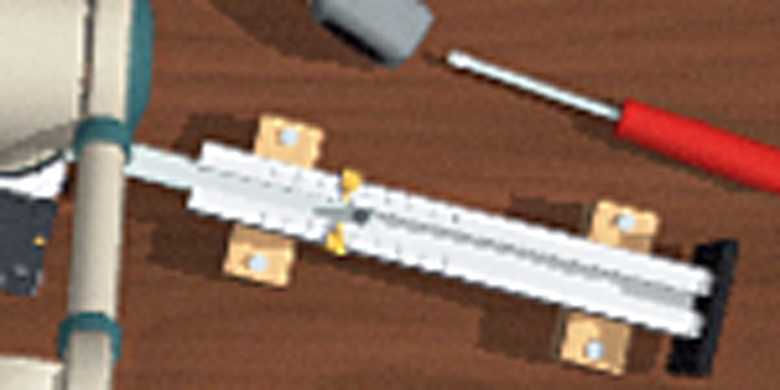

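The pin now shows at (360,214) in the top zoom and the clip line at about x=344, so roughly 8–9 mm remain. The lever is still open.

Run:
```python
from h import *
c=float(open("c.txt").read())
r.move_l(G+(c+.0585)*U,vel=.03); r.hold(.3); st(); snap(3); zoom(3)
for c in ("scene","top"):
  for t in ("leg_pin","mark","cam_lever","thumb_rest"):
    print(c,t,[(np.round(d["at"],4).tolist(),round(float(d["score"]),2)) for d in models.mark_of(t,c)[:2]])
for c,w,h,x0,y0,n in (("scene",40,30,262,155,"a"),("top",50,38,355,198,"b")):
    im=cv2.imread(f"pics/{c}3.png")[y0:y0+h,x0:x0+w]; cv2.imwrite(f"pics/zz{n}3.png",cv2.resize(im,None,fx=14,fy=14,interpolation=cv2.INTER_CUBIC))
```

```text
t8.93 rel u/y/z mm [67.5 -0.2  0. ] F u/y/z [-7.21 -0.65  3.02] open 0.0699
scene leg_pin [([0.4948, -0.1288, 0.0811], 0.74)]
scene mark [([0.4902, -0.1315, 0.0816], 0.63), ([0.6061, -0.1449, -0.0001], 0.61)]
scene cam_lever [([0.5101, 0.0455, 0.061], 0.53)]
scene thumb_rest [([0.5405, 0.0389, 0.058], 0.38)]
top leg_pin [([0.4924, -0.1309, 0.0861], 0.71)]
top mark [([0.4875, -0.1263, 0.0828], 0.49)]
top cam_lever []
top thumb_rest []
```

View pics/zza3.png

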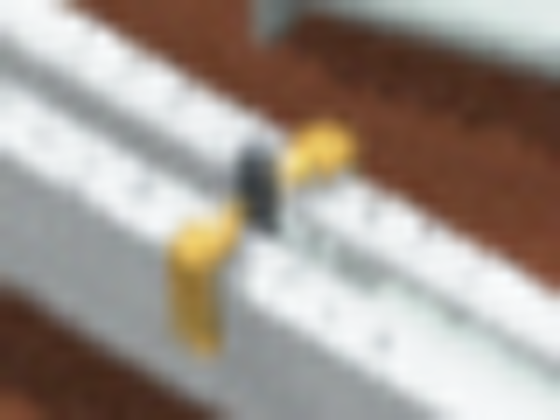

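View pics/zzb3.png

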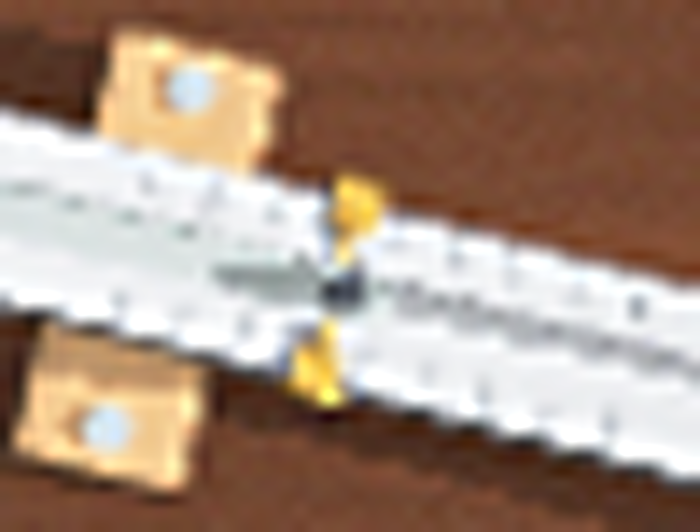

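View pics/scene3.png

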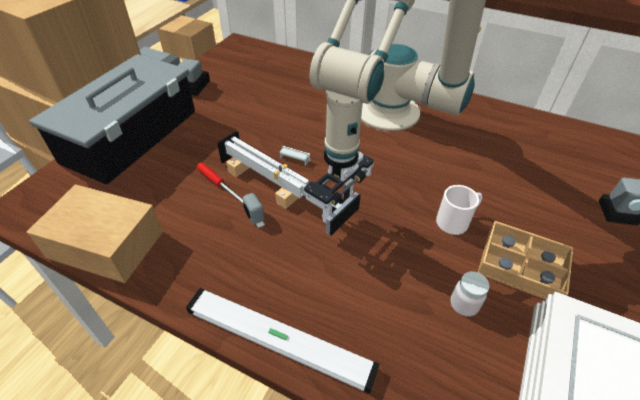

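The pin (256,185 in the scene zoom) stands between the yellow points. The top zoom puts it about 1 mm short, so I'll nudge 0.7 mm, hold, then close gradually while watching side force.

Run:
```python
from h import *
c=float(open("c.txt").read())
r.move_l(G+(c+.0592)*U,vel=.02); r.hold(.5); st()
for o in (.052,.044,.036,.030,.027):
    gripper_to(o,f_grip=20); st()
snap(4)
```

```text
t10.18 rel u/y/z mm [68.1 -0.1 -0. ] F u/y/z [-6.8  -0.93  2.82] open 0.0701
t10.68 rel u/y/z mm [68.1 -1.8  0.1] F u/y/z [-7.49 -4.78 -0.42] open 0.0520
t11.06 rel u/y/z mm [68.   0.8 -0.2] F u/y/z [-6.25  0.03  2.97] open 0.0442
t11.43 rel u/y/z mm [68.   1.  -0.3] F u/y/z [-6.16 -0.1   2.83] open 0.0363
t11.78 rel u/y/z mm [68.   1.1 -0.3] F u/y/z [-7.82  0.8   3.11] open 0.0296
t12.07 rel u/y/z mm [68.   1.2 -0.3] F u/y/z [-6.56  1.58  3.01] open 0.0271
```

Run:
```python
from h import *
gripper_to(.020,f_grip=25); st(); r.hold(.3); st(); snap(5); zoom(5)
for c in ("scene","top"):
  for t in ("leg_pin","mark","cam_lever","thumb_rest"):
    print(c,t,[(np.round(d["at"],4).tolist(),round(float(d["score"]),2)) for d in models.mark_of(t,c)[:2]])
st()
im=cv2.imread("pics/scene5.png")[140:240,270:395]; cv2.imwrite("pics/f5.png",cv2.resize(im,None,fx=6,fy=6,interpolation=cv2.INTER_CUBIC))
im=cv2.imread("pics/top5.png")[198:236,355:405]; cv2.imwrite("pics/zzb5.png",cv2.resize(im,None,fx=14,fy=14,interpolation=cv2.INTER_CUBIC))
```

```text
t12.40 rel u/y/z mm [68.   1.2 -0.3] F u/y/z [-6.81  0.42  2.88] open 0.0238
t12.70 rel u/y/z mm [68.   1.2 -0.3] F u/y/z [-6.3   0.49  3.61] open 0.0233
scene leg_pin [([0.4933, -0.1292, 0.08], 0.84)]
scene mark [([0.5335, 0.0392, 0.0567], 0.53), ([0.4947, -0.1294, 0.0803], 0.4)]
scene cam_lever []
scene thumb_rest []
top leg_pin [([0.4925, -0.1281, 0.0872], 0.49)]
top mark [([0.4872, -0.127, 0.0857], 0.59)]
top cam_lever [([0.4866, -0.1289, 0.0841], 0.49)]
top thumb_rest []
t13.20 rel u/y/z mm [68.   1.2 -0.3] F u/y/z [-6.91  0.54  3.11] open 0.0237
```

View pics/f5.png

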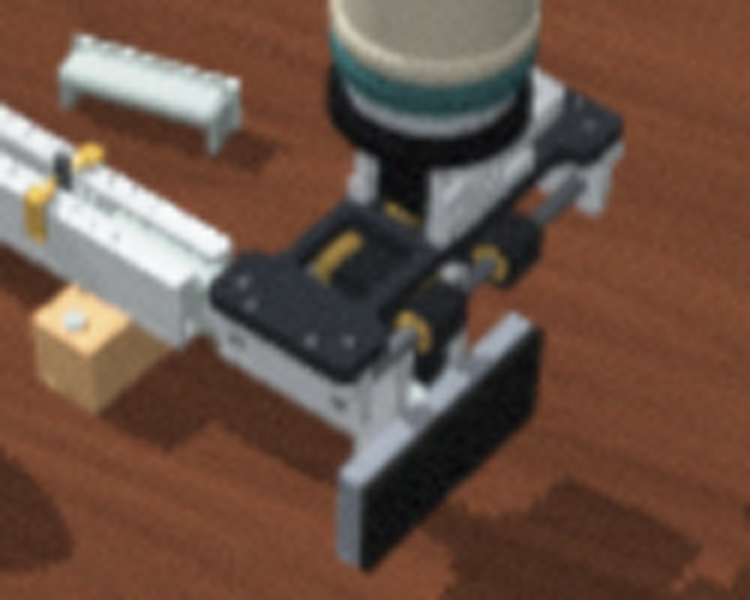

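View pics/zzb5.png

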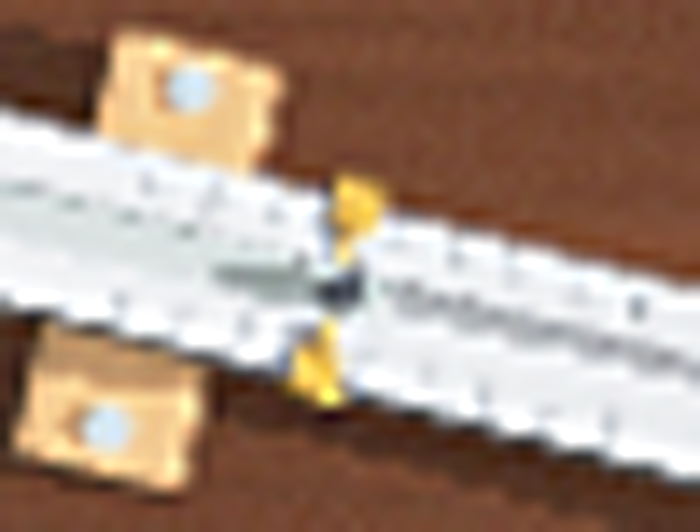

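Run:
```python
from h import *
gripper_to(.010,f_grip=28); r.hold(.5); st()
vision.snapshot("top"); print([np.round(d["at"],4).tolist() for d in models.mark_of("leg_pin","top")[:1]])
for t in ("tape_measure","cup_pull","mug","screw_jar","screwdriver"): print(t,[np.round(d["at"],3).tolist() for d in models.mark_of(t,"top")[:1]])
st(); r.sign_off()
```

```text
t13.92 rel u/y/z mm [68.   1.2 -0.3] F u/y/z [-6.54  1.28  3.1 ] open 0.0234
[[0.4901, -0.1326, 0.0848]]
tape_measure [[0.601, -0.148, 0.002]]
cup_pull [[0.358, -0.161, 0.002]]
mug [[0.394, 0.32, -0.003]]
screw_jar [[0.613, 0.401, 0.004]]
screwdriver [[0.555, -0.29, -0.003]]
t14.27 rel u/y/z mm [68.   1.2 -0.4] F u/y/z [-6.43  0.01  2.84] open 0.0235
the job is handed in; nothing more can be done
```

I pulled the leg out about 58 mm by its crossbar with the fingers wide open, until the pin stood at the mark. I held it there for at least 0.5 s with the lever open. I then squeezed the lever closed against the thumb rest with the grip set to 28 N, and handed the job in still holding it, at about 14.3 s.

**Pin position:** after closing, both camera views showed the pin between the clip points, and I put it within about 1 mm of the mark. The network estimates scatter by a few mm. The last top-camera pin reading was about 5 mm short of that camera's mark reading. The pictures and the unmoved arm position disagree with it, so I read it as network noise.

**Lever and grip:** the fingers stopped at 23.5 mm, against 25 mm over both pads when closed and 1 mm of rubber give. This means the lever is fully closed. Side force on the wrist was between 0 and 1.3 N, so the squeeze is balanced. The force along the leg was about 6.5 N, which is the spring's pull. I could not see the lever directly, because the gripper hides it, and I could not read the force on each pad.

**Other things:** the clip looked unmoved, and the bystander positions matched the start within network noise (about 3 mm).

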